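Hold a non-contact probe in a bushing bore

ROBOT

A 6-joint arm with a two-finger parallel gripper is mounted at the origin on a cart in front of the work surface, level with it; the furniture and walls round the work are solid. World frame = base frame: x ahead of the robot, y to its left, z up, the work surface at z = 0. Lengths are in m, angles in degrees, forces in N, time in s.
With the tool pointing down it reaches from about 0.4 to 0.825 m from the base axis. Payload 7 kg.
Tool frame: the origin (TCP) lies at the centre of the arm's flange, where the gripper is bolted on; the fingertips stand 178 mm ahead of it and the grasp point (between the pads) lies 159 mm ahead of it (tip_reach is the distance from the TCP to the fingertips, in m); z points along the fingers, y is the line along which they close (so a half turn about z gives the same grasp; the last joint's range is limited). The gripper opens to 88 mm and grips with 3 to 60 N. Pads are 19 mm wide; open, the fingers measure 130 mm over their backs; the gripper's body (78 mm by 193 mm) begins 47 mm behind the grasp point.
Start: joints at [93.341, 20.546, 0.682, 0, -70.136, -16.507], TCP at [0.154, 0.657, 0.405] pointing down, gripper open.
Joint ranges: [-176.03, 176.03], [-82.01, 121.73], [-58.28, 71.71], [-173.87, 95.51], [-174.79, -0.11], [-173.66, 173.66]. Speed limits (degrees/s): [136.94, 136.94, 172.46, 180, 180, 180].

INTERFACE

Orientations are given as [roll, pitch, yaw] about the fixed x, y, z axes, in that order (R = Rz(yaw) Ry(pitch) Rx(roll)).
In Python, from plant import * gives the robot as it stands.
- The arm moves only by the shell command python3 -m handwheel 'ROWS'. ROWS is JSON, a list of rows, each a list of 7 numbers: the opening, from -1 (shut) to 1 (fully open), then the shift along the tool's x, y, z as a fraction of full scale, then the turn, a rotation vector about the tool's x, y, z as a fraction of full scale. A call has 1 to 5 rows; each row shifts and turns the commanded pose from where the row before left it, along the tool's axes as they then stand; what a row does not reach is not made up. Full scale, the value 1, is 0.025 m for a shift and 6 degrees for a turn. A row lasts 1/8 s, in which the tool goes at most 62.5 mm and 10.7 degrees, less where a joint would pass 70% of its speed; a pose out of reach is approached as far as the arm can. A call with a number of a shift or a turn outside -1 to 1 is refused whole. A call with a gripper value outside its range is refused whole. The fingers move at their own pace and stop on an object; the grip force is fixed at half the most. Time passes only in rows, so rows that do not move let the fingers close. It gives the time, the measured TCP pose, the force, the opening and the grip force at its end, in the units of the state.
- get_obs(): the state, without advancing time (a new reading comes with each control period).
- snapshot(name): name is "scene" or "top"; returns a dict with "color" (420x560x3 uint8, red, green, blue), "fx", "fy", "cx", "cy" (pixels), "R" (3x3) and "t" (3): a world point X has camera coordinates R X + t. Camera axes: x right, y down, z forward; pixel columns grow to the right and rows downward; lengths in m; the calibration is good to about 2 mm. A picture is of the moment at which its call begins. There is no depth.
- close_job(): hands the job in; it is judged then, once.
The state is a dict: "clock": time; "joint_pos": joint angles; "qvel": joint speeds; "tau": joint torques, N m; "tool_pos": TCP position; "orientation": TCP orientation; "force": force on the tool from outside, world axes, zero at the start; "moment": the same for the moment, N m; "opening": finger opening in m; "gripper_force": force on a finger pad.
Only numpy, scipy, OpenCV 4.12 (cv2) and the standard library are available. Lean on these libraries where they do the work, as an engineer would, in place of code of your own. Each camera call takes 0.05 s, during which the arm holds its last target. There are 200 camera calls.

TASK

Check the bronze bushing of the blue guide block with the cordless bore probe: first seat the block flat and square on the floor of the black-railed inspection nest, its lug in the open slot, and let go of it. Then take the probe out of its stand by the black handle and lower it upright into the bore, with no part of the probe ever touching the block or the nest, until the orange depth ring on its shank is level with the block's top face. Finish while still holding the probe there, steady, upright and centred in the bore, for the reading.

Things in the scene. Friction and masses are not known exactly. Their poses are not given: they have to be found in the camera images.
- block: Blue guide block, 0.24 kg, standing on the bench. Origin: centre of its underside, on the axis of its vertical through bore (24 mm diameter, bronze-lined). Body 60 (x) x 44 (y) x 40 mm (z), grasped across the flat 44 mm sides. At the foot of the +x face a lug 22 mm wide, 20 mm high reaches to x = +46 mm. In the nest its lowest 12 mm stand between the rails.
- block_centre (a point): Middle of the block's body, on the bore axis, 20 mm above its underside; axes as the block's.
- bore_top (a point): Centre of the bore's mouth in the block's top face, 40 mm above its underside; axes as the block's.
- nest: Inspection nest, fixed, dark base 134 x 98 mm. Origin: under the pocket centre, at bench height; +x points along the lug slot. Pocket floor 30 mm above the bench; black rails round it, 12 mm high, 9 thick, leave 63 (x) x 47 mm (y) for the block's body; their upper 6 mm slope outward as lead-in. Slot for the lug 28 mm wide in the +x rail; finger gaps 30 mm long in the middle of the y rails.
- pocket_floor (a point): Centre of the pocket floor, at floor level; axes as the nest's. A seated block has its bore axis here and its x along this x. Below this point is a blind clearance well, 30 mm diameter, 18 mm deep.
- stand: Stand of the probe, fixed to the bench: round dark foot of 68 mm diameter and an upright tube of 29 mm outer diameter whose rubber rim is 78 mm above the bench; its bore is 17 mm wide. Origin: under the tube's axis, at bench height. Stand and block are on the right; between them and the nest on the left stand parts bins and a drawer rack, up to 0.23 m high from x = 0.5 m on: pass in front or above.
- probe: Cordless bore probe, 0.15 kg, round, 130 mm long. Origin at the lower end of the shank, z up along it. Steel shank 12 mm diameter, 66 mm long; above it a black handle, 26 mm diameter, 64 mm long. It starts upright, shank in the stand's tube, handle resting on the rim (tip 12 mm above the bench): lift it straight up by 70 mm or more to free it.
- probe_handle (a point): Point on the handle's axis at the height to grasp, 100 mm above the tip (30 mm below the handle's top end); z up along the probe.
- probe_ring (a point): Centre of the orange depth ring (4 mm high) on the shank, 50 mm above the tip.
- probe_tip (a point): Lower end of the shank, on its axis. When the ring is level with the top of the seated block the tip is 10 mm below the pocket floor, 8 mm above the bottom of the well.
There are look-alikes about, which are no part of the job. Leave any purple look-alike of the probe alone.

How it is judged (in metres and radians):
On the way, in this order (a step that is already met when the one before it is completed fails the run):
1. the block sits flat and square on the pocket floor and is let go (horizontal distance between block_centre and pocket_floor below 0.004 m and z of block_centre in the frame of pocket_floor below 0.0225 m and angle between block_centre's own z axis and vertical below 0.03 rad and angle between the x axis of block and the x axis of nest, either way round below 0.07 rad and contact force between the fingers and block below 0.1 N), for 0.3 s.
2. the tip of the probe is inside the bore (horizontal distance between probe_tip and bore_top below 0.006 m and z of probe_tip in the frame of bore_top below -0.003 m and contact force between the fingers and probe above 0.5 N).
At the end, for the whole second after the job is handed in: Block seated (4 mm, underside within 2.5 mm of the floor, tilt 0.03, square 0.07 rad), let go; fingers hold the probe still, upright within 0.07 rad, ring within 4 mm of the top face's height and 3 mm of the bore axis, tip within 4 mm of it, touching neither block, nest nor stand (all of step 1 and horizontal distance between probe_ring and bore_top below 0.003 m and horizontal distance between probe_tip and bore_top below 0.004 m and z of probe_ring in the frame of bore_top between -0.004 and 0.004 m and angle between probe_ring's own z axis and vertical below 0.07 rad and linear speed of probe below 0.01 m/s and angular speed of probe below 0.1 rad/s and contact force between the fingers and probe above 0.5 N and contact force between probe and block below 0.1 N and contact force between probe and nest below 0.1 N and contact force between probe and stand below 0.1 N); the arm keeps its last pose, push and grip.
It fails at once if the probe touches the block or the nest (contact force between probe and block above 0.2 N or contact force between probe and nest above 0.2 N).
It also fails if it takes over 69 s, if anything falls off the work surface, if the arm or the gripper's body presses on something with over 40 N, if the wrist force passes 120 N, or if a joint passes its speed limit or range.

## Working session

There is one attempt and no reset: what is moved stays moved. The work goes in short steps, Python scripts to look and compute and a shell command to move; the robot and the scene stay as the last step left them, time stands still between calls to the robot, and variables do not carry over. Pictures are saved under pics/ and viewed, at most 10 in all, crops included, and the job is handed in when it is done.

```bash
mkdir -p pics; ls; python3 - <<'E'
from plant import *
import cv2,numpy as np
o=get_obs();print(o)
for n in("scene","top"):
    s=snapshot(n);cv2.imwrite(f"pics/{n}0.png",s["color"][:,:,::-1])
    print(n,s["fx"],s["fy"],s["cx"],s["cy"],np.round(s["R"],4).tolist(),s["t"])
E
```

```text
pics
{'clock': 0.0, 'joint_pos': array([ 9.33420559e+01,  2.05930368e+01,  6.34225604e-01, -2.14844657e-02,
       -7.01347002e+01, -1.65075472e+01]), 'qvel': array([-0.01561063,  0.08427162,  0.12435564, -0.00797605,  0.00985096,
        0.09660197]), 'tau': array([ 6.34057469e-04, -5.82718027e+01,  2.93066901e+01,  6.99789271e+00,
        7.08003514e-03, -1.44859014e-04]), 'tool_pos': array([0.15368513, 0.65708086, 0.40370349]), 'orientation': array([ 1.79904604e+02, -7.20912070e-03, -1.31728024e+01]), 'force': array([-0.4640881 ,  0.10890028, -0.29005777]), 'moment': array([ 0.01414354, -0.01560038, -0.01177429]), 'gripper_force': 0.0, 'opening': 0.08731274708609708}
scene 423.38126948003816 423.38126948003816 275.4818721772733 207.0143834386058 [[0.8328, -0.5536, -0.0028], [-0.2398, -0.3561, -0.9032], [0.499, 0.7528, -0.4293]] [-0.40314477  0.20296589  0.88902268]
top 521.1076120712248 521.1076120712248 284.4417413054645 220.9918202418701 [[0.0084, -0.9998, 0.0159], [-0.991, -0.0105, -0.1334], [0.1335, -0.0146, -0.9909]] [-0.01032862  0.47610251  1.53213231]
```

View pics/scene0.png

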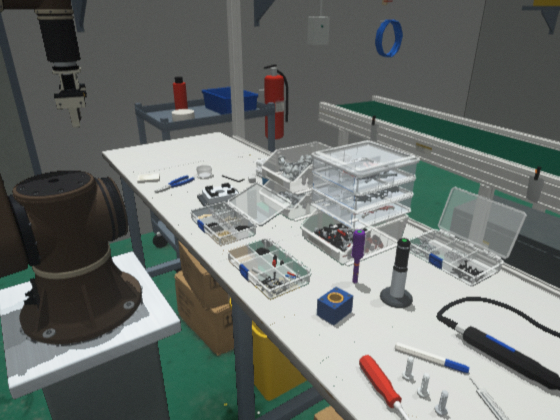

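View pics/top0.png

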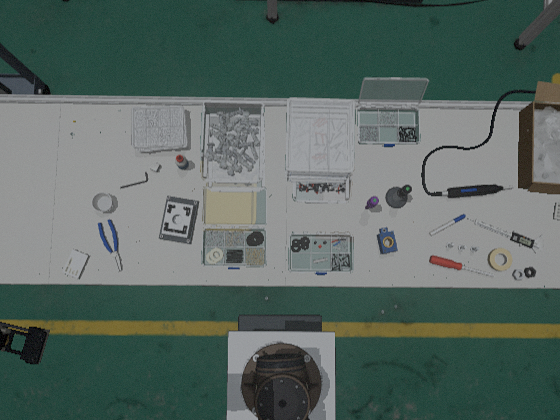

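The scene view shows the block at about (335,305), the stand with the black probe at (398,275) and the purple look-alike at (357,255). In the top view the nest is near (180,219), the block near (387,240), and the stand near (398,196). I'll enlarge these.

```bash
python3 - <<'E'
import cv2,numpy as np
t=cv2.imread("pics/top0.png");s=cv2.imread("pics/scene0.png")
c=lambda im,x,y,w,h,k:cv2.resize(im[y:y+h,x:x+w],None,fx=k,fy=k,interpolation=cv2.INTER_CUBIC)
cv2.imwrite("pics/z1.png",np.hstack([c(t,152,190,56,60,7),c(t,362,178,54,60+20,7)[:560][:420] if 0 else c(t,362,200,54,60,7)]))
cv2.imwrite("pics/z2.png",np.hstack([c(s,310,270,50,75,8)[:,:], cv2.resize(s[230:315,375:425],(400,600),interpolation=cv2.INTER_CUBIC)]))
E
```

```text
(no output)
```

View pics/z1.png

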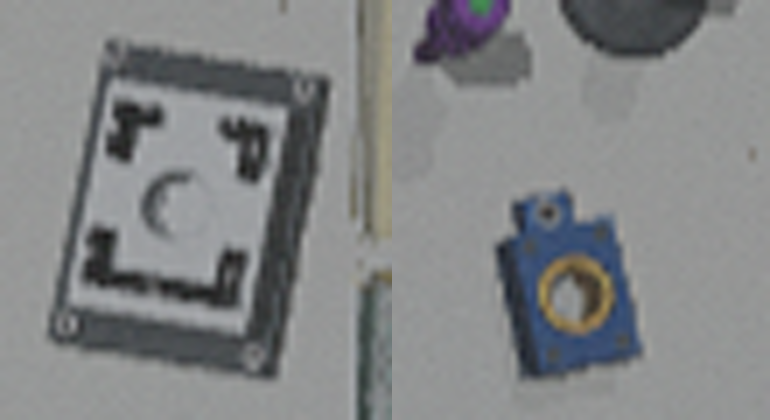

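View pics/z2.png

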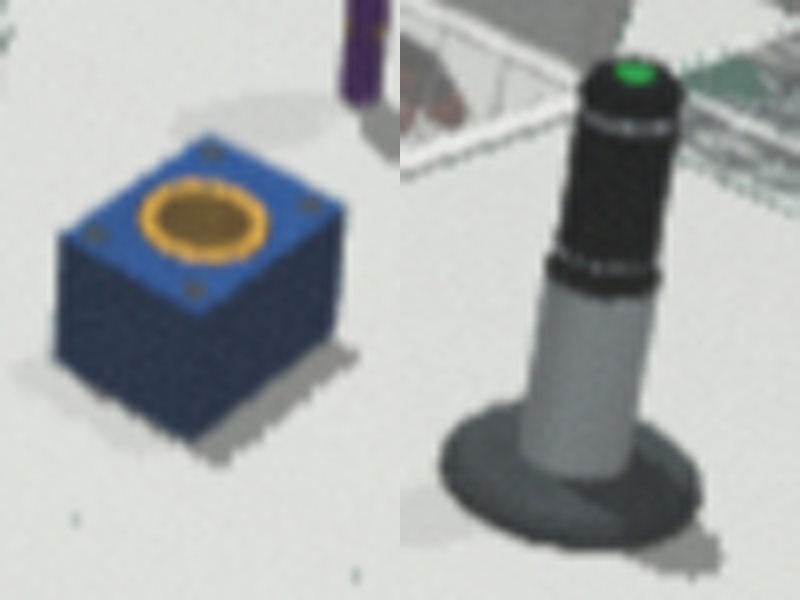

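Top view: the nest is at (177,219) with its slot facing away from the robot, and its yaw is about −10.5°. The block's bore mouth is at (388.4,241.9) with the lug also facing away, at a yaw of about +12°. I'll fit the poses and check them with overlays in both views.

```bash
cat > h.py <<'E'
from plant import *
import cv2,numpy as np
from scipy.optimize import least_squares
def proj(s,P):
    c=np.atleast_2d(P)@np.array(s["R"]).T+np.array(s["t"])
    return np.c_[s["fx"]*c[:,0]/c[:,2]+s["cx"],s["fy"]*c[:,1]/c[:,2]+s["cy"]]
def place(p,L):
    L=np.atleast_2d(np.array(L,float));a=np.radians(p[2]);c,s=np.cos(a),np.sin(a)
    return np.c_[p[0]+c*L[:,0]-s*L[:,1],p[1]+s*L[:,0]+c*L[:,1],L[:,2]]
def fit(obs,p0):  # obs: list of (view,local pts,pixels)
    f=lambda p:np.concatenate([(proj(v,place(p,L))-np.array(px)).ravel() for v,L,px in obs])
    r=least_squares(f,p0);return r.x,np.round(r.fun.reshape(-1,2),1)
def zoom(im,x,y,w,h,k,lines):
    o=cv2.resize(im[y:y+h,x:x+w,::-1],None,fx=k,fy=k,interpolation=cv2.INTER_CUBIC)
    for q in lines: cv2.polylines(o,[np.int32(np.round((q-[x,y]+.5)*k))],True,(0,255,255),1)
    return o
def rect(a,b,z,x0=0): return [[x0+a,b,z],[x0+a,-b,z],[x0-a,-b,z],[x0-a,b,z]]
def circ(r,z): return [[r*np.cos(t),r*np.sin(t),z] for t in np.linspace(0,6.28,40)]
E
python3 - <<'E'
from h import *
T=snapshot("top");S=snapshot("scene")
z=lambda pts,x,y,kx,ky=None:[[x+a/kx-.5,y+b/(ky or kx)-.5] for a,b in pts]
n,r=fit([(T,[[0,0,.03]],z([(178,206)],152,190,7)),(T,[[40.5e-3,32.5e-3,.042],[40.5e-3,-32.5e-3,.042],[-40.5e-3,-32.5e-3,.042],[-40.5e-3,32.5e-3,.042]],z([(108,100),(272,122),(238,307),(82,293)],152,190,7))],[.5,.3,-10]);print("nest",n,r.tolist())
bt=(T,[[0,0,.04],[.03,-.022,.04],[-.03,-.022,.04],[-.03,.022,.04],[.03,.022,.04]],z([(577-392,293),(612-392,215),(640-392,352),(530-392,378),(505-392,240)],362,200,7))
bs=(S,[[0,0,.04],[-.03,.022,.04],[-.03,-.022,.04],[.03,-.022,.04],[.03,.022,.04]],z([(204,220),(62,235),(200,315),(345,208),(208,135)],310,270,8))
for o in([bt],[bs],[bt,bs]):
    b,r=fit(o,[.45,-.3,12]);print("block",b,r.tolist())
st=(S,[[0,0,.142]],z([(235,72)],375,230,8,600/85))
p=least_squares(lambda p:(proj(S,[p[0],p[1],.142])-st[2]).ravel(),[.55,-.35]).x;print("stand",p)
P=[*p,0]
A=zoom(T["color"],365,170,55,60,7,[proj(T,place(P,circ(.034,0))),proj(T,place(P,circ(.013,.142))),proj(T,place(P,circ(.0145,.078)))])
B=zoom(S["color"],375,230,55,85,5,[proj(S,place(P,circ(.034,0))),proj(S,place(P,circ(.013,.142))),proj(S,place(P,circ(.0145,.078)))])
C=zoom(S["color"],190,172,60,36,6,[proj(S,place(n,rect(.0315,.0235,.042))),proj(S,place(n,rect(.0405,.0325,.042))),proj(S,place(n,rect(.067,.049,.0)))])
D=zoom(T["color"],152,190,56,60,6,[proj(T,place(n,rect(.0315,.0235,.03))),proj(T,place(n,rect(.0405,.0325,.042))),proj(T,place(n,rect(.067,.049,.0))),proj(T,place(n,circ(.015,.03)))])
o=np.zeros((600,800,3),np.uint8)
def put(i,x,y):
    h,w=min(i.shape[0],600-y),min(i.shape[1],800-x);o[y:y+h,x:x+w]=i[:h,:w]
put(C,0,0);put(D,0,220);put(A,400,0);put(B[:,:],520,420) if 0 else put(cv2.resize(B,None,fx=.42,fy=.42),400,422)
cv2.imwrite("pics/z3.png",o)
E
```

```text
nest [ 0.4782389   0.31560598 -6.44942178] [[0.3, 0.3], [0.7, 0.3], [-1.1, -0.2], [-0.2, 0.1], [0.3, -0.5]]
block [ 0.41605052 -0.31278666 11.29441887] [[-0.6, 0.4], [-0.6, 0.3], [-0.2, 0.4], [1.0, -0.5], [0.4, -0.5]]
block [ 0.41676233 -0.31548181 11.42664704] [[0.0, 0.1], [-0.5, 0.1], [0.0, 0.2], [0.4, -0.2], [-0.0, -0.3]]
block [ 0.41680062 -0.31443647 11.39571688] [[-0.1, 0.1], [-0.0, 0.0], [0.3, 0.2], [1.6, -0.8], [0.9, -0.8], [-0.3, -0.2], [-0.8, -0.2], [-0.3, -0.1], [0.1, -0.5], [-0.3, -0.6]]
stand [ 0.5593718  -0.34974883]
```

View pics/z3.png

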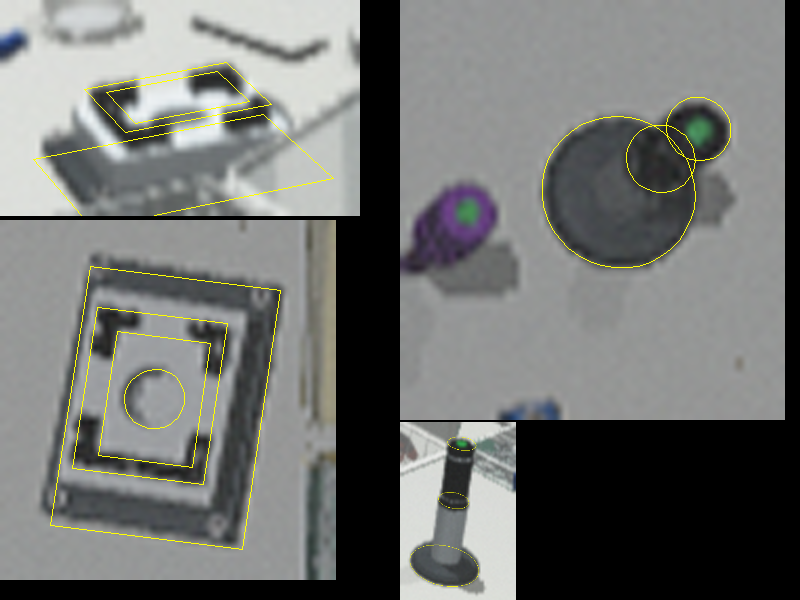

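The stand fits both views at (0.559, −0.350). The nest fit is off in the scene view, so I'll take a closer look at the nest.

```bash
python3 - <<'E'
from h import *
a={v:np.mean([snapshot(v)["color"].astype(float) for _ in range(6)],0) for v in("top","scene")}
np.savez("avg.npz",**a)
f=lambda v,x,y,w,h:cv2.resize(np.clip(a[v][y:y+h,x:x+w,::-1],0,255).astype(np.uint8),None,fx=10,fy=10,interpolation=cv2.INTER_CUBIC)
o=np.zeros((600,800,3),np.uint8)
o[:600,:360]=f("top",160,190,36,60);o[:320,380:800]=f("scene",194,178,42,32)
cv2.imwrite("pics/z4.png",o)
E
```

```text
(no output)
```

View pics/z4.png

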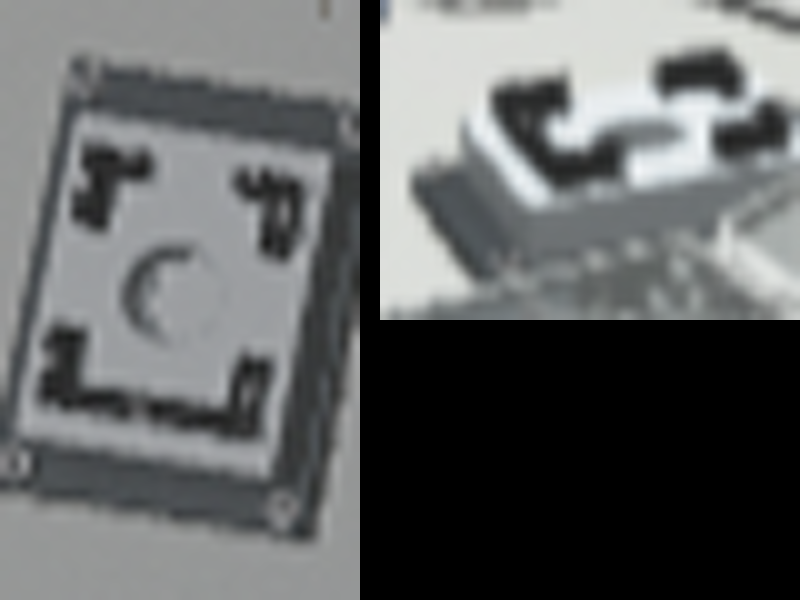

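Top crop: outer rail corners at (83,145), (303,172), (255,437) and (42,403), and the well at (174,295). Scene crop: rail-top corners at (492,85) and (735,52), rail foot corners at (560,188) and (790,150), measured from x=380.

```bash
python3 - <<'E'
from h import *
T=snapshot("top");S=snapshot("scene")
z=lambda pts,x,y,k=10:[[x+(a+.5)/k-.5,y+(b+.5)/k-.5] for a,b in pts]
a,b=.0405,.0325
t=(T,[[a,b,.042],[a,-b,.042],[-a,-b,.042],[-a,b,.042],[0,0,.03]],z([(83,145),(303,172),(255,437),(42,403),(174,295)],160,190))
s=(S,[[-a,b,.042],[a,b,.042],[-a,-b,.03],[a,-b,.03],[0,0,.03]],z([(112,85),(355,52),(180,188),(410,150),(263,138)],194,178))
for o in([t],[s],[t,s]):
    n,r=fit(o,[.47,.3,-10]);print(n.round(4),r.tolist())
A=np.load("avg.npz");A={k:np.clip(A[k],0,255).astype(np.uint8) for k in A}
L=[rect(.0315,.0235,.03),rect(a,b,.042),circ(.015,.03),rect(.067,.049,.0)]
o=np.zeros((600,800,3),np.uint8)
o[:600,:360]=zoom(A["top"],160,190,36,60,10,[proj(T,place(n,l)) for l in L])
o[:320,380:]=zoom(A["scene"],194,178,42,32,10,[proj(S,place(n,l)) for l in L])
cv2.imwrite("pics/z5.png",o)
E
```

```text
[ 0.4791  0.3153 -7.4821] [[0.2, -0.4], [-0.3, -0.1], [0.1, 0.1], [-0.3, 0.5], [0.4, -0.1]]
[ 0.4803  0.3135 -9.5069] [[-0.0, -0.0], [-0.3, -0.6], [-0.9, 0.6], [0.9, 0.1], [0.3, -0.3]]
[ 0.4798  0.3149 -8.0829] [[0.5, -0.8], [0.0, -0.2], [0.1, -0.0], [-0.3, 0.1], [0.5, -0.3], [-0.5, 0.0], [-0.9, -0.8], [-0.8, 0.6], [0.7, -0.2], [-0.1, -0.4]]
```

View pics/z5.png

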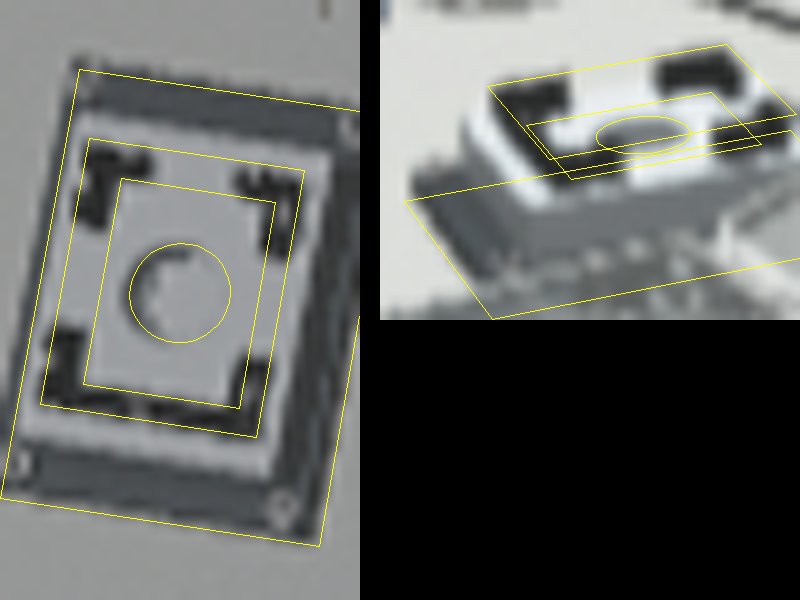

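```bash
cat > to.py <<'E'
import sys
from h import *
# usage: to.py x y z(TCP) yaw : remaining shift in units along tool axes, turn units
x,y,zz,yaw=map(float,sys.argv[1:5]);o=get_obs()
Rt=cv2.Rodrigues(np.zeros(3))[0]
from scipy.spatial.transform import Rotation as Ro
R=Ro.from_euler("xyz",o["orientation"],degrees=True);W=Ro.from_euler("xyz",[180,0,yaw],degrees=True)
print("t",o["clock"],"pos",o["tool_pos"].round(4),"rpy",o["orientation"].round(2),"open",round(o["opening"],4),"F",o["force"].round(1),"pad",round(o["gripper_force"],1))
print("shift units",(R.inv().apply(np.array([x,y,zz])-o["tool_pos"])/.025).round(2),"turn units",(np.degrees((R.inv()*W).as_rotvec())/6).round(2),"shift after turn",(W.inv().apply(np.array([x,y,zz])-o["tool_pos"])/.025).round(2))
E
python3 - <<'E'
from h import *
S=snapshot("scene");T=snapshot("top")
for v,px,z in((S,[356.5,283],0),(T,[372.5,201.5],.13)):
    print(least_squares(lambda p:(proj(v,[p[0],p[1],z])-px).ravel(),[.5,-.3]).x)
E
python3 -m handwheel '[[1,0,0,0,0,0,-0.82],[1,0,0,0,0,0,-0.82],[1,0,0,0,0,0,-0.82],[1,0,0,0,0,0,-0.82],[1,0,0,0,0,0,-0.82]]'
python3 -m handwheel '[[1,0.44,0.82,-0.08,0,0,0],[1,0.44,0.82,-0.08,0,0,0],[1,0.44,0.82,-0.08,0,0,0],[1,0.44,0.82,-0.08,0,0,0],[1,0.44,0.82,-0.08,0,0,0]]'
python3 to.py .45 .30 .445 11.4
```

```text
[ 0.52689778 -0.26486662]
[ 0.52133224 -0.25344476]
clock: 1.62
tool_pos: [0.1537, 0.6572, 0.4047]
orientation: [-180.0, 0.0, 11.6]
force: [-0.6, 0.1, 1.5]
opening: 0.0873
gripper_force: 0.0
clock: 2.25
tool_pos: [0.2292, 0.5662, 0.4151]
orientation: [-180.0, -0.0, 11.4]
force: [0.2, 0.1, -0.6]
opening: 0.0878
gripper_force: 0.0
t 2.25 pos [0.2292 0.5662 0.4151] rpy [-1.7998e+02 -1.0000e-02  1.1400e+01] open 0.0878 F [ 0.2  0.1 -0.6] pad 0.0
shift units [ 6.55 12.18 -1.2 ] turn units [-0. -0.  0.] shift after turn [ 6.55 12.18 -1.2 ]
```

```bash

for i in 1; do
python3 -m handwheel '[[1,0.44,0.81,-0.08,0,0,0],[1,0.44,0.81,-0.08,0,0,0],[1,0.44,0.81,-0.08,0,0,0],[1,0.44,0.81,-0.08,0,0,0],[1,0.44,0.81,-0.08,0,0,0]]'
python3 -m handwheel '[[1,0.44,0.81,-0.08,0,0,0],[1,0.44,0.81,-0.08,0,0,0],[1,0.44,0.81,-0.08,0,0,0],[1,0.44,0.81,-0.08,0,0,0],[1,0.44,0.81,-0.08,0,0,0]]'
python3 -m handwheel '[[1,0.44,0.81,-0.08,0,0,0],[1,0.44,0.81,-0.08,0,0,0],[1,0.44,0.81,-0.08,0,0,0],[1,0.44,0.81,-0.08,0,0,0],[1,0.44,0.81,-0.08,0,0,0]]'
python3 -m handwheel '[[1,-0.25,0.95,0,0,0,0],[1,-0.25,0.95,0,0,0,0],[1,-0.25,0.95,0,0,0,0],[1,-0.25,0.95,0,0,0,0],[1,-0.25,0.95,0,0,0,0]]'
python3 -m handwheel '[[1,-0.25,0.95,0,0,0,0],[1,-0.25,0.95,0,0,0,0],[1,-0.25,0.95,0,0,0,0],[1,-0.25,0.95,0,0,0,0],[1,-0.25,0.95,0,0,0,0]]'
python3 -m handwheel '[[1,-0.25,0.95,0,0,0,0],[1,-0.25,0.95,0,0,0,0],[1,-0.25,0.95,0,0,0,0],[1,-0.25,0.95,0,0,0,0],[1,-0.25,0.95,0,0,0,0]]'
python3 -m handwheel '[[1,-0.25,0.95,0,0,0,0],[1,-0.25,0.95,0,0,0,0],[1,-0.25,0.95,0,0,0,0],[1,-0.25,0.95,0,0,0,0],[1,-0.25,0.95,0,0,0,0]]'
done | grep -E "pos|orient"
python3 to.py .4168 -.3144 .187 11.4
```

```text
tool_pos: [0.3029, 0.4781, 0.4248]
orientation: [180.0, -0.0, 11.4]
tool_pos: [0.3769, 0.3898, 0.4348]
orientation: [-180.0, -0.0, 11.4]
tool_pos: [0.4507, 0.3013, 0.4448]
orientation: [-180.0, -0.0, 11.4]
tool_pos: [0.4425, 0.1784, 0.4449]
orientation: [-180.0, -0.0, 11.4]
tool_pos: [0.4353, 0.0559, 0.4448]
orientation: [-180.0, -0.0, 11.4]
tool_pos: [0.428, -0.0666, 0.4448]
orientation: [180.0, -0.0, 11.4]
tool_pos: [0.4208, -0.189, 0.4447]
orientation: [180.0, -0.0, 11.4]
t 6.625 pos [ 0.4208 -0.189   0.4447] rpy [ 1.800e+02 -1.000e-02  1.144e+01] open 0.0875 F [ 0.3 -0.3 -0.4] pad 0.0
shift units [-1.15  4.88 10.31] turn units [ 0.   -0.    0.01] shift after turn [-1.15  4.88 10.31]
```

```bash

(python3 -m handwheel '[[1,-0.23,0.98,0,0,0,0],[1,-0.23,0.98,0,0,0,0],[1,-0.23,0.98,0,0,0,0],[1,-0.23,0.98,0,0,0,0],[1,-0.23,0.96,0,0,0,0]]'
python3 -m handwheel '[[1,0,0,0.9,0,0,0],[1,0,0,0.9,0,0,0],[1,0,0,0.9,0,0,0],[1,0,0,0.9,0,0,0],[1,0,0,0.9,0,0,0]]'
python3 -m handwheel '[[1,0,0,0.9,0,0,0],[1,0,0,0.9,0,0,0],[1,0,0,0.9,0,0,0],[1,0,0,0.8,0,0,0],[1,0,0,0.8,0,0,0]]') | grep -E "pos|force"
python3 -m handwheel '[[1,0,0,0.7,0,0,0],[1,0,0,0.7,0,0,0],[1,0,0,0.2,0,0,0]]'
python3 to.py .4168 -.3144 .187 11.4
```

```text
tool_pos: [0.4167, -0.3142, 0.4447]
force: [-0.2, 1.1, 0.6]
gripper_force: 0.0
tool_pos: [0.4168, -0.3134, 0.3316]
force: [0.6, -0.1, -0.2]
gripper_force: 0.0
tool_pos: [0.4169, -0.3134, 0.2242]
force: [0.0, 0.1, -0.1]
gripper_force: 0.0
clock: 8.88
tool_pos: [0.4167, -0.3132, 0.1838]
orientation: [-180.0, 0.1, 11.4]
force: [-0.3, 0.0, 1.5]
opening: 0.0876
gripper_force: 0.0
t 8.875 pos [ 0.4167 -0.3132  0.1838] rpy [-1.7995e+02  9.0000e-02  1.1420e+01] open 0.0876 F [-0.3  0.   1.5] pad 0.0
shift units [-0.01  0.05 -0.13] turn units [-0.01  0.02  0.  ] shift after turn [-0.01  0.05 -0.13]
```

```bash

python3 -m handwheel '[[1,0,0,-0.13,0,0,0],[-1,0,0,0,0,0,0],[-1,0,0,0,0,0,0],[-1,0,0,0,0,0,0],[-1,0,0,0,0,0,0]]'
python3 -m handwheel '[[-1,0,0,0,0,0,0],[-1,0,0,0,0,0,0],[-1,0,0,-0.2,0,0,0],[-1,0,0,-0.6,0,0,0],[-1,0,0,-1,0,0,0]]'
python3 to.py .4168 -.3144 .445 11.4
python3 - <<'E'
from h import *
S=snapshot("scene");o=get_obs();print(o["tool_pos"])
b=[o["tool_pos"][0],o["tool_pos"][1],11.4];z0=o["tool_pos"][2]-.187
im=zoom(S["color"],295,245,75,90,6,[proj(S,place(b,rect(.03,.022,h+z0))) for h in(0,.04)])
cv2.imwrite("pics/z6.png",im)
E
```

```text
clock: 9.5
tool_pos: [0.4176, -0.313, 0.1881]
orientation: [180.0, -0.0, 11.4]
force: [0.5, -0.2, -0.5]
opening: 0.0535
gripper_force: 0.0
clock: 10.12
tool_pos: [0.4172, -0.3128, 0.2335]
orientation: [-179.9, 0.1, 11.4]
force: [0.4, -0.2, -2.8]
opening: 0.0438
gripper_force: 30.0
t 10.125 pos [ 0.4172 -0.3128  0.2335] rpy [-1.7995e+02  9.0000e-02  1.1430e+01] open 0.0438 F [ 0.4 -0.2 -2.8] pad 30.0
shift units [-0.04  0.05 -8.46] turn units [-0.01  0.01  0.  ] shift after turn [-0.03  0.06 -8.46]
[ 0.41848746 -0.31337831  0.23720376]
```

View pics/z6.png

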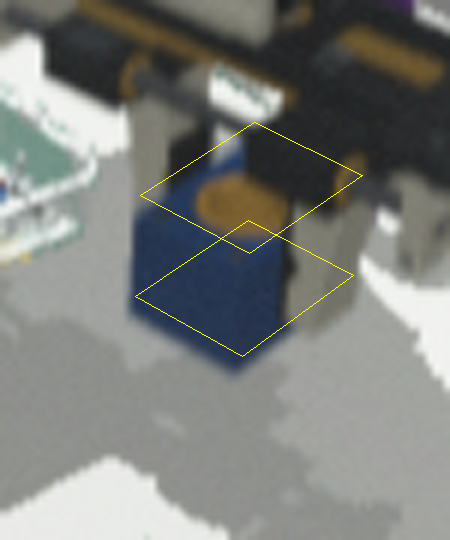

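The block is held, with the opening at 43.8 mm, and it is hanging level at crop (215,280). I'll lift it, turn it and carry it to the nest.

```bash

(python3 -m handwheel '[[-1,0,0,-0.84,0,0,0.65],[-1,0,0,-0.84,0,0,0.65],[-1,0,0,-0.84,0,0,0.66],[-1,0,0,-0.84,0,0,0.66],[-1,0,0,-0.84,0,0,0.66]]'
python3 -m handwheel '[[-1,0,0,-0.84,0,0,0],[-1,0,0,-0.84,0,0,0],[-1,0,0,-0.84,0,0,0],[-1,0,0,-0.84,0,0,0],[-1,0,0,-0.84,0,0,0]]'
python3 -m handwheel '[[-1,-0.05,-0.97,0,0,0,0],[-1,-0.05,-0.97,0,0,0,0],[-1,-0.05,-0.97,0,0,0,0],[-1,-0.05,-0.97,0,0,0,0],[-1,-0.05,-0.97,0,0,0,0]]'
python3 -m handwheel '[[-1,-0.05,-0.97,0,0,0,0],[-1,-0.05,-0.97,0,0,0,0],[-1,-0.05,-0.97,0,0,0,0],[-1,-0.05,-0.97,0,0,0,0],[-1,-0.05,-0.97,0,0,0,0]]'
python3 -m handwheel '[[-1,-0.05,-0.97,0,0,0,0],[-1,-0.05,-0.97,0,0,0,0],[-1,-0.05,-0.97,0,0,0,0],[-1,-0.05,-0.97,0,0,0,0],[-1,-0.05,-0.97,0,0,0,0]]'
python3 -m handwheel '[[-1,-0.05,-0.97,0,0,0,0],[-1,-0.05,-0.97,0,0,0,0],[-1,-0.05,-0.97,0,0,0,0],[-1,-0.05,-0.97,0,0,0,0],[-1,-0.05,-0.97,0,0,0,0]]'
python3 -m handwheel '[[-1,-0.05,-0.97,0,0,0,0],[-1,-0.05,-0.97,0,0,0,0],[-1,-0.05,-0.97,0,0,0,0],[-1,-0.05,-0.97,0,0,0,0],[-1,-0.05,-0.97,0,0,0,0]]') | grep -E "pos|orient"
python3 to.py .4795 .3155 .265 -8.3
```

```text
tool_pos: [0.4172, -0.3128, 0.3393]
orientation: [-180.0, -0.0, -8.4]
tool_pos: [0.417, -0.3128, 0.4443]
orientation: [-180.0, -0.0, -8.3]
tool_pos: [0.4282, -0.1913, 0.4436]
orientation: [-180.0, -0.0, -8.3]
tool_pos: [0.4394, -0.0705, 0.4436]
orientation: [-180.0, -0.0, -8.3]
tool_pos: [0.4506, 0.0503, 0.4436]
orientation: [-180.0, -0.0, -8.2]
tool_pos: [0.4621, 0.1713, 0.4435]
orientation: [-180.0, -0.0, -8.3]
tool_pos: [0.4737, 0.2932, 0.4428]
orientation: [180.0, 0.0, -8.2]
t 14.55 pos [0.4737 0.2932 0.4428] rpy [ 1.7999e+02  1.0000e-02 -8.2400e+00] open 0.0438 F [ 0.   0.6 -2.5] pad 30.0
shift units [ 0.1  -0.92  7.11] turn units [0.   0.   0.01] shift after turn [ 0.1  -0.92  7.11]
```

```bash

(python3 -m handwheel '[[-1,0.1,-0.9,0.4,0,0,0],[-1,0,0,0.9,0,0,0],[-1,0,0,0.9,0,0,0],[-1,0,0,0.9,0,0,0],[-1,0,0,0.9,0,0,0]]'
python3 -m handwheel '[[-1,0,0,0.9,0,0,0],[-1,0,0,0.9,0,0,0],[-1,0,0,0.9,0,0,0],[-1,0,0,0.9,0,0,0],[-1,0,0,0,0,0,0]]') | grep -E "pos|orient"
python3 to.py .4795 .3155 .217 -8.3
python3 - <<'E'
from h import *
o=get_obs();S=snapshot("scene");T=snapshot("top")
b=[*o["tool_pos"][:2],-8.3];z0=o["tool_pos"][2]-.187;print(z0)
n=[.4795,.3155,-8.3]
L=[proj(S,place(b,rect(.03,.022,h+z0))) for h in(0,.04)]+[proj(S,place(n,rect(.0405,.0325,.042)))]
cv2.imwrite("pics/z7.png",zoom(S["color"],185,145,70,65,9,L))
E
```

```text
tool_pos: [0.4795, 0.3139, 0.3413]
orientation: [180.0, 0.0, -8.3]
tool_pos: [0.479, 0.3132, 0.2506]
orientation: [179.8, 0.1, -8.3]
t 15.8 pos [0.479  0.3132 0.2506] rpy [ 1.7978e+02  1.4000e-01 -8.2700e+00] open 0.0434 F [ 0.2 -1.1 -1.8] pad 30.0
shift units [ 0.01 -0.1   1.34] turn units [0.04 0.02 0.01] shift after turn [ 0.01 -0.09  1.34]
0.06356391611774675
```

View pics/z7.png

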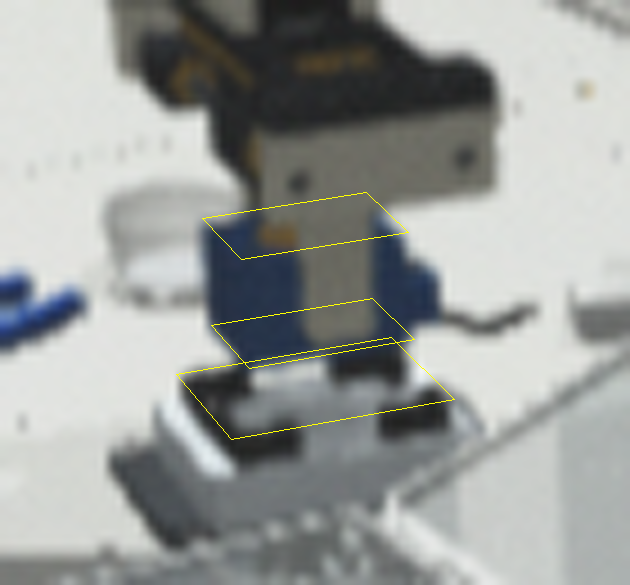

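The block hangs level above the nest, with its lug towards the slot, and the overlays agree to within about 1 mm. I'll correct y by 2.3 mm and x by 1 mm, then lower slowly.

```bash

python3 -m handwheel '[[-1,0.05,-0.1,0.2,0,0,0],[-1,0,0,0.25,0,0,0],[-1,0,0,0.2,0,0,0],[-1,0,0,0,0,0,0]]'
python3 to.py .4805 .3155 .217 -8.3
```

```text
clock: 16.4
tool_pos: [0.4807, 0.3155, 0.2362]
orientation: [180.0, 0.0, -8.3]
force: [0.6, -0.0, -2.9]
opening: 0.0439
gripper_force: 30.0
t 16.4 pos [0.4807 0.3155 0.2362] rpy [ 1.7996e+02  3.0000e-02 -8.2500e+00] open 0.0439 F [ 0.6 -0.  -2.9] pad 30.0
shift units [-0.01  0.    0.77] turn units [0.01 0.   0.01] shift after turn [-0.01  0.    0.77]
```

```bash

for k in 1; do
python3 -m handwheel '[[-1,0,0,0.12,0,0,0],[-1,0,0,0.12,0,0,0],[-1,0,0,0,0,0,0]]'
python3 -m handwheel '[[-1,0,0,0.12,0,0,0],[-1,0,0,0.12,0,0,0],[-1,0,0,0,0,0,0]]'; done | grep -E "pos|^force|orient"
python3 to.py .4805 .3155 .217 -8.3
```

```text
tool_pos: [0.4808, 0.3156, 0.2304]
orientation: [180.0, 0.0, -8.2]
force: [-1.0, 0.4, -1.6]
tool_pos: [0.4808, 0.3156, 0.2243]
orientation: [180.0, 0.0, -8.3]
force: [-0.4, -0.0, -2.6]
t 17.15 pos [0.4808 0.3156 0.2243] rpy [ 1.7998e+02  2.0000e-02 -8.2500e+00] open 0.0437 F [-0.4 -0.  -2.6] pad 30.0
shift units [-0.01  0.01  0.29] turn units [0.   0.   0.01] shift after turn [-0.01  0.01  0.29]
```

Now inside the lead-in and still free of contact.

```bash

for k in 1; do
python3 -m handwheel '[[-1,0,0,0.12,0,0,0],[-1,0,0,0,0,0,0]]'
python3 -m handwheel '[[-1,0,0,0.1,0,0,0],[-1,0,0,0,0,0,0]]'; python3 -m handwheel '[[-1,0,0,0.08,0,0,0],[-1,0,0,0,0,0,0]]'; done | grep -E "pos|^force|orient"
```

```text
tool_pos: [0.4808, 0.3156, 0.2214]
orientation: [180.0, 0.0, -8.3]
force: [-0.3, 0.2, -2.3]
tool_pos: [0.4809, 0.3156, 0.219]
orientation: [180.0, 0.0, -8.2]
force: [0.3, 0.1, -2.4]
tool_pos: [0.481, 0.3158, 0.218]
orientation: [-180.0, -0.0, -8.2]
force: [-2.0, -1.0, 6.9]
```

Contact came at z = 0.218, which is exactly the expected seat height. Releasing and retreating.

```bash

(python3 -m handwheel '[[0.2,0,0,0,0,0,0],[0.2,0,0,0,0,0,0],[1,0,0,0,0,0,0],[1,0,0,0,0,0,0]]'
python3 -m handwheel '[[1,0,0,-0.3,0,0,0],[1,0,0,-0.7,0,0,0],[1,0,0,-0.9,0,0,0],[1,0,0,-1,0,0,0],[1,0,0,-1,0,0,0]]'
python3 -m handwheel '[[1,0,0,-1,0,0,0],[1,0,0,-1,0,0,0],[1,0,0,-1,0,0,0],[1,0,0,-1,0,0,0],[1,0,0,-1,0,0,0]]'
python3 -m handwheel '[[1,0,1,-1,0,0,0],[1,0,1,-0.4,0,0,0],[1,0,1,0,0,0,0],[1,0,1,0,0,0,0],[1,0,1,0,0,0,0]]'
python3 -m handwheel '[[1,0,1,0,0,0,0],[1,0,1,0,0,0,0],[1,0,1,0,0,0,0],[1,0,1,0,0,0,0],[1,0,1,0,0,0,0]]') | grep -E "pos|open|^force"
python3 - <<'E'
from h import *
S=snapshot("scene");T=snapshot("top")
np.savez("seat.npz",S=S["color"],T=T["color"])
o=np.zeros((600,800,3),np.uint8)
o[:,:360]=zoom(T["color"],160,190,36,60,10,[]);o[:400,380:]=zoom(S["color"],194,170,42,40,10,[])
cv2.imwrite("pics/z8.png",o)
E
```

```text
tool_pos: [0.4809, 0.3157, 0.2171]
force: [0.7, 0.3, 0.1]
opening: 0.0673
tool_pos: [0.4809, 0.3156, 0.316]
force: [0.4, -0.8, 0.2]
opening: 0.0875
tool_pos: [0.4807, 0.3155, 0.4411]
force: [0.7, 1.3, 0.8]
opening: 0.0875
tool_pos: [0.4625, 0.1901, 0.4739]
force: [-0.1, -0.4, 0.4]
opening: 0.0875
tool_pos: [0.4446, 0.0666, 0.4746]
force: [-0.1, -0.3, -0.0]
opening: 0.0877
```

View pics/z8.png

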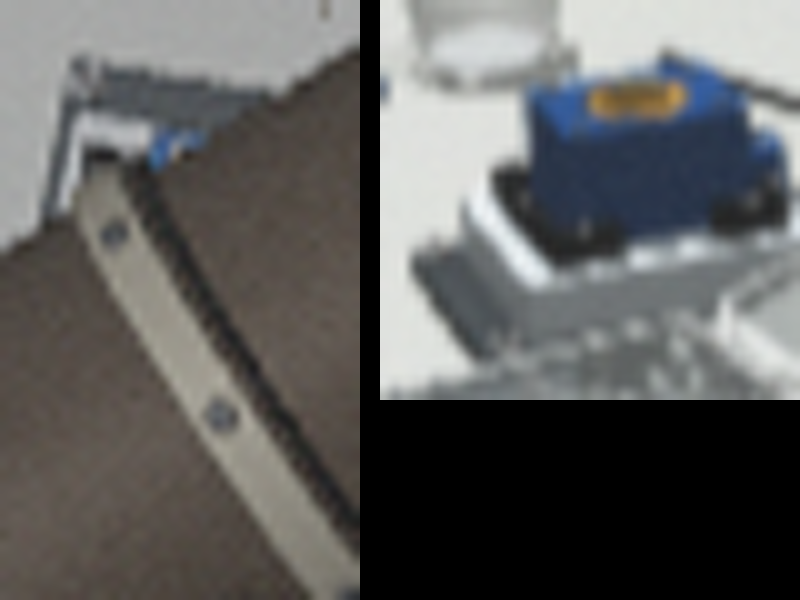

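All picture views are used. The last one shows the block flat in the pocket: its top face spans (530,90) to (748,105), the bore is at (637,99), and the lug sits in the slot on the right. From here I'll measure with code only. Next is the stand, with the fingers closing across the direction to the purple look-alike.

```bash

(python3 -m handwheel '[[1,0,0,0,0,0,0.95],[1,0,0,0,0,0,0.95],[1,0,0,0,0,0,0.95],[1,0,0,0,0,0,0.95],[1,0,0,0,0,0,0.95]]'
python3 -m handwheel '[[1,0,0,0,0,0,0.95],[1,0,0,0,0,0,0.95],[1,0,0,0,0,0,0.95],[1,0,0,0,0,0,0.95],[1,0,0,0,0,0,0.95]]'
python3 -m handwheel '[[1,0.95,0.06,0,0,0,0.95],[1,0.95,0.06,0,0,0,0],[1,0.95,0.06,0,0,0,0],[1,0.95,0.06,0,0,0,0],[1,0.95,0.06,0,0,0,0]]'
python3 -m handwheel '[[1,0.95,0.06,0,0,0,0],[1,0.95,0.06,0,0,0,0],[1,0.95,0.06,0,0,0,0],[1,0.95,0.06,0,0,0,0],[1,0.95,0.06,0,0,0,0]]'
python3 -m handwheel '[[1,0.95,0.06,0,0,0,0],[1,0.95,0.06,0,0,0,0],[1,0.95,0.06,0,0,0,0],[1,0.95,0.06,0,0,0,0],[1,0.95,0.06,0,0,0,0]]') | grep -E "pos|orient"
python3 to.py .5594 -.3497 .271 -71
python3 - <<'E'
from h import *
from scipy.spatial.transform import Rotation
views={v:[snapshot(v) for _ in range(4)] for v in("top","scene")}
C={}
for v,(x,y,w,h) in {"top":(160,190,40,60),"scene":(205,170,35,20)}.items():
    im=np.mean([s["color"].astype(float) for s in views[v]],0)[y:y+h,x:x+w]
    m=((im[...,0]-im[...,2])>40).astype(np.uint8)
    k,lab,st,ce=cv2.connectedComponentsWithStats(m);i=1+np.argmax(st[1:,4])
    pts=np.argwhere(lab==i)[:,::-1].astype(np.float32)
    hull=cv2.convexHull(pts.reshape(-1,1,2));M=cv2.moments(hull)
    c=np.array([M["m10"]/M["m00"]+x,M["m01"]/M["m00"]+y])
    print(v,c.round(2),st[i].tolist());S=views[v][0];C[v]=(S,c)
    print(least_squares(lambda p:(proj(S,[p[0],p[1],.07])-c).ravel(),[.48,.31]).x.round(4))
E
```

```text
tool_pos: [0.4451, 0.0682, 0.4746]
orientation: [180.0, 0.0, -36.9]
tool_pos: [0.4451, 0.0682, 0.4746]
orientation: [180.0, 0.0, -65.4]
tool_pos: [0.4791, -0.0465, 0.4746]
orientation: [-180.0, 0.0, -70.9]
tool_pos: [0.5108, -0.1613, 0.4745]
orientation: [180.0, 0.0, -70.9]
tool_pos: [0.5425, -0.276, 0.4744]
orientation: [180.0, 0.0, -70.9]
t 24.125 pos [ 0.5425 -0.276   0.4744] rpy [ 1.7998e+02  1.0000e-02 -7.0940e+01] open 0.0877 F [ 0.2 -0.5  0. ] pad 0.0
shift units [3.01 0.32 8.13] turn units [0.   0.   0.01] shift after turn [3.01 0.32 8.13]
top [174.71 216.99] [10, 22, 11, 11, 48]
[0.4795 0.3154]
scene [219.44 179.22] [10, 8, 9, 3, 19]
[0.4812 0.3147]
```

```bash

(python3 -m handwheel '[[1,0.95,0.1,0,0,0,0],[1,0.95,0.1,0,0,0,0],[1,0.95,0.1,0,0,0,0],[1,0.16,0.02,0.5,0,0,0],[1,0,0,0.9,0,0,0]]'
python3 -m handwheel '[[1,0,0,0.9,0,0,0],[1,0,0,0.9,0,0,0],[1,0,0,0.9,0,0,0],[1,0,0,0.9,0,0,0],[1,0,0,0.8,0,0,0]]'
python3 -m handwheel '[[1,0,0,0.8,0,0,0],[1,0,0,0.6,0,0,0],[1,0,0,0.5,0,0,0],[1,0,0,0.3,0,0,0],[1,0,0,0,0,0,0]]') | grep -E "pos|orient|force"
python3 to.py .5594 -.3497 .271 -71
```

```text
tool_pos: [0.5593, -0.3493, 0.4391]
orientation: [-180.0, -0.0, -71.0]
force: [0.6, 0.2, 0.2]
gripper_force: 0.0
tool_pos: [0.559, -0.3484, 0.3281]
orientation: [180.0, 0.1, -70.9]
force: [0.5, -0.4, 0.2]
gripper_force: 0.0
tool_pos: [0.5593, -0.3488, 0.2743]
orientation: [180.0, 0.0, -70.9]
force: [0.7, 0.0, -0.0]
gripper_force: 0.0
t 26.4 pos [ 0.5593 -0.3488  0.2743] rpy [ 1.7997e+02  2.0000e-02 -7.0940e+01] open 0.0876 F [ 0.7  0.  -0. ] pad 0.0
shift units [0.04 0.01 0.13] turn units [0.01 0.   0.01] shift after turn [0.04 0.01 0.13]
```

```bash

python3 -m handwheel '[[1,0.04,0,0.13,0,0,0],[-1,0,0,0,0,0,0],[-1,0,0,0,0,0,0],[-1,0,0,0,0,0,0],[-1,0,0,0,0,0,0]]'
python3 -m handwheel '[[-1,0,0,0,0,0,0],[-1,0,0,0,0,0,0],[-1,0,0,0,0,0,0]]'
python3 to.py .5594 -.3497 .52 -71
```

```text
clock: 27.02
tool_pos: [0.5597, -0.3498, 0.2716]
orientation: [-180.0, -0.0, -70.9]
force: [0.4, 0.6, 0.5]
opening: 0.0532
gripper_force: 0.0
clock: 27.4
tool_pos: [0.5595, -0.3498, 0.2714]
orientation: [180.0, 0.0, -71.0]
force: [0.0, -1.1, 0.3]
opening: 0.026
gripper_force: 30.0
t 27.4 pos [ 0.5595 -0.3498  0.2714] rpy [ 1.7999e+02  1.0000e-02 -7.0950e+01] open 0.026 F [ 0.  -1.1  0.3] pad 30.0
shift units [-0.01  0.01 -9.94] turn units [0.   0.   0.01] shift after turn [-0.    0.   -9.94]
```

```bash

(python3 -m handwheel '[[-1,0,0,-0.3,0,0,0],[-1,0,0,-0.6,0,0,0],[-1,0,0,-0.8,0,0,0],[-1,0,0,-0.8,0,0,0],[-1,0,0,-0.8,0,0,0]]'
python3 -m handwheel '[[-1,0,0,-0.8,0,0,0],[-1,0,0,-0.9,0,0,0],[-1,0,0,-0.9,0,0,0],[-1,0,0,-0.9,0,0,0],[-1,0,0,-0.9,0,0,0]]'
python3 -m handwheel '[[-1,0,0,-0.8,0,0,0],[-1,0,0,-0.8,0,0,0],[-1,0,0,-0.5,0,0,0],[-1,0,0,-0.3,0,0,0],[-1,0,0,0,0,0,0]]') | grep -E "pos|orient|^force|open"
python3 to.py .46 0 .525 -71
```

```text
tool_pos: [0.5597, -0.3497, 0.3559]
orientation: [-179.9, -0.0, -70.9]
force: [0.4, -0.4, -1.9]
opening: 0.0256
tool_pos: [0.5593, -0.3496, 0.466]
orientation: [-179.9, -0.0, -70.9]
force: [0.1, 0.6, -1.8]
opening: 0.0254
tool_pos: [0.5596, -0.3497, 0.5242]
orientation: [-180.0, -0.0, -70.9]
force: [-0.0, -0.2, -2.7]
opening: 0.0255
t 29.275 pos [ 0.5596 -0.3497  0.5242] rpy [-1.7997e+02 -1.0000e-02 -7.0940e+01] open 0.0255 F [-0.  -0.2 -2.7] pad 30.0
shift units [-14.52  -0.8   -0.03] turn units [-0.   -0.    0.01] shift after turn [-14.52  -0.79  -0.03]
```

```bash

(python3 -m handwheel '[[-1,-0.6,-0.05,0,0,0,0],[-1,-0.95,-0.05,0,0,0,0],[-1,-0.95,-0.05,0,0,0,0],[-1,-0.95,-0.05,0,0,0,0],[-1,-0.95,-0.05,0,0,0,0]]'
python3 -m handwheel '[[-1,-0.95,-0.05,0,0,0,0],[-1,-0.95,-0.05,0,0,0,0],[-1,-0.95,-0.05,0,0,0,0],[-1,-0.95,-0.05,0,0,0,0],[-1,-0.95,-0.05,0,0,0,0]]'
python3 -m handwheel '[[-1,-0.95,-0.05,0,0,0,0],[-1,-0.95,-0.05,0,0,0,0],[-1,-0.95,-0.05,0,0,0,0],[-1,-0.95,-0.05,0,0,0,0],[-1,-0.95,-0.05,0,0,0,0]]'
python3 -m handwheel '[[-1,-0.9,-0.37,0,0,0,0],[-1,-0.9,-0.37,0,0,0,0],[-1,-0.9,-0.37,0,0,0,0],[-1,-0.9,-0.37,0,0,0,0],[-1,-0.9,-0.37,0,0,0,0]]'
python3 -m handwheel '[[-1,-0.9,-0.37,0,0,0,0],[-1,-0.9,-0.37,0,0,0,0],[-1,-0.9,-0.37,0,0,0,0],[-1,-0.9,-0.37,0,0,0,0],[-1,-0.9,-0.37,0,0,0,0]]') | grep -E "pos|orient"
python3 to.py .480 .3156 .37 -71
```

```text
tool_pos: [0.5291, -0.2423, 0.5236]
orientation: [180.0, 0.0, -70.9]
tool_pos: [0.496, -0.1281, 0.5237]
orientation: [180.0, 0.0, -70.9]
tool_pos: [0.4629, -0.0141, 0.5237]
orientation: [-180.0, 0.0, -70.9]
tool_pos: [0.4701, 0.1073, 0.5237]
orientation: [180.0, 0.0, -70.9]
tool_pos: [0.4778, 0.2292, 0.5239]
orientation: [180.0, -0.0, -70.9]
t 32.4 pos [0.4778 0.2292 0.5239] rpy [180.    -0.   -70.94] open 0.0256 F [ 0.3  0.  -0.7] pad 30.0
shift units [-3.24 -1.21  6.16] turn units [ 0.   -0.    0.01] shift after turn [-3.24 -1.21  6.16]
```

```bash

(python3 -m handwheel '[[-1,-0.9,-0.34,0,0,0,0],[-1,-0.9,-0.34,0,0,0,0],[-1,-0.9,-0.34,0,0,0,0],[-1,-0.54,-0.19,0.3,0,0,0],[-1,0,0,0.7,0,0,0]]'
python3 -m handwheel '[[-1,0,0,0.8,0,0,0],[-1,0,0,0.8,0,0,0],[-1,0,0,0.8,0,0,0],[-1,0,0,0.8,0,0,0],[-1,0,0,0.8,0,0,0]]'
python3 -m handwheel '[[-1,0,0,0.6,0,0,0],[-1,0,0,0.3,0,0,0],[-1,0,0,0,0,0,0],[-1,0,0,0,0,0,0],[-1,0,0,0,0,0,0]]') | grep -E "pos|orient"
python3 to.py .480 .3156 .37 -71
python3 - <<'E'
from h import *
o=get_obs();tp=o["tool_pos"];ss=[snapshot("scene") for _ in range(4)];S=ss[0]
im=np.mean([s["color"].astype(float) for s in ss],0);np.save("hold.npy",im)
tip=tp-[0,0,.2594]
for h in(0,.01,.03,.05,.06):
    q=proj(S,tip+[0,0,h])[0];r=int(round(q[1]));c0=int(q[0])-8
    print("h",h,q.round(2),"row",r,"cols from",c0,"gray",im[r,c0:c0+18].mean(1).astype(int).tolist(),"r-b",(im[r,c0:c0+18,0]-im[r,c0:c0+18,2]).astype(int).tolist())
E
```

```text
tool_pos: [0.4801, 0.3153, 0.4981]
orientation: [-180.0, 0.0, -70.9]
tool_pos: [0.4798, 0.3132, 0.3973]
orientation: [179.9, -0.0, -71.0]
tool_pos: [0.4802, 0.3143, 0.3771]
orientation: [-179.9, 0.0, -70.9]
t 34.275 pos [0.4802 0.3143 0.3771] rpy [-1.7994e+02  3.0000e-02 -7.0940e+01] open 0.0256 F [ 0.5  0.4 -1.6] pad 30.0
shift units [-0.05 -0.01  0.28] turn units [-0.01  0.01  0.01] shift after turn [-0.05 -0.01  0.28]
h 0 [218.3  165.03] row 165 cols from 210 gray [212, 225, 221, 220, 219, 220, 213, 153, 123, 129, 174, 216, 220, 220, 220, 220, 219, 220] r-b [1, 1, 2, 2, 2, 3, 2, 1, 0, 1, 2, 1, 1, 2, 2, 1, 2, 1]
h 0.01 [218.1  161.97] row 162 cols from 210 gray [220, 219, 220, 220, 220, 216, 183, 105, 89, 89, 139, 212, 219, 219, 220, 219, 220, 219] r-b [3, 2, 1, 1, 2, 1, 2, 0, 0, 0, 1, 2, 2, 1, 1, 1, 1, 1]
h 0.03 [217.71 155.8 ] row 156 cols from 209 gray [220, 219, 219, 219, 219, 219, 211, 136, 94, 88, 95, 165, 214, 219, 219, 219, 221, 219] r-b [2, 2, 1, 1, 1, 1, 0, 3, 2, 1, 2, 4, 0, 0, 1, 0, 0, 0]
h 0.05 [217.31 149.55] row 150 cols from 209 gray [219, 219, 220, 219, 220, 219, 209, 106, 81, 78, 105, 210, 218, 219, 219, 219, 219, 219] r-b [2, 2, 2, 2, 2, 1, 3, 39, 53, 53, 25, 1, 0, 0, 1, 1, 2, 2]
h 0.06 [217.1  146.39] row 146 cols from 209 gray [218, 218, 218, 219, 215, 190, 142, 79, 71, 73, 114, 206, 216, 218, 219, 218, 217, 218] r-b [1, 1, 1, 2, 2, 2, 0, 0, 0, 0, 0, 2, 2, 3, 2, 2, 2, 2]
```

The held probe is aligned within about 0.5 mm of prediction. The bore axis estimate is (0.4803, 0.3154) and the final TCP z is 0.2794. I'll settle laterally first, then descend slowly.

```bash

python3 -m handwheel '[[-1,0,0,0.3,0,0,0],[-1,0,0,0.3,0,0,0],[-1,0,0,0,0,0,0],[-1,0,0,0,0,0,0],[-1,0,0,0,0,0,0]]' | grep -E "pos|orient"
python3 to.py .4803 .3154 .2794 -71
```

```text
tool_pos: [0.4801, 0.3142, 0.3616]
orientation: [-180.0, 0.0, -70.9]
t 35.1 pos [0.4801 0.3142 0.3616] rpy [-1.7998e+02  1.0000e-02 -7.0940e+01] open 0.0253 F [ 0.6  0.5 -1.1] pad 30.0
shift units [-0.04 -0.02  3.29] turn units [-0.    0.    0.01] shift after turn [-0.04 -0.02  3.29]
```

```bash

python3 -m handwheel '[[-1,-0.04,-0.02,0.2,0,0,0],[-1,0,0,0.3,0,0,0],[-1,0,0,0.3,0,0,0],[-1,0,0,0,0,0,0],[-1,0,0,0,0,0,0]]' | grep -E "pos|orient"
python3 to.py .4803 .3154 .2794 -71
```

```text
tool_pos: [0.4803, 0.3153, 0.3414]
orientation: [180.0, -0.0, -70.9]
t 35.725 pos [0.4803 0.3153 0.3414] rpy [ 1.800e+02 -1.000e-02 -7.094e+01] open 0.0253 F [ 0.4 -0.4 -1.8] pad 30.0
shift units [-0.   -0.    2.48] turn units [ 0.   -0.    0.01] shift after turn [-0.   -0.    2.48]
```

```bash
python3 - <<'E'
from h import *
S=snapshot("scene");T=snapshot("top")
p=[.4803,.3154,.07];print("pred S",proj(S,p),"meas 219.4,179.3; pred T",proj(T,p),"meas 174.71,216.99")
print("px per m x,y:",proj(S,[[.4903,.3154,.07],[.4803,.3254,.07]])-proj(S,p))
E
```

```text
pred S [[219.09154304 179.21079367]] meas 219.4,179.3; pred T [[174.71930255 216.70828346]] meas 174.71,216.99
px per m x,y: [[ 2.83900792 -0.6535415 ]
 [-1.42843943 -0.96639999]]
```

Both views agree with the target within 0.3 px. Inserting.

```bash

for k in 1; do python3 -m handwheel '[[-1,0,0,0.2,0,0,0],[-1,0,0,0.2,0,0,0],[-1,0,0,0.2,0,0,0],[-1,0,0,0.2,0,0,0],[-1,0,0,0,0,0,0]]'
python3 -m handwheel '[[-1,0,0,0.2,0,0,0],[-1,0,0,0.2,0,0,0],[-1,0,0,0.2,0,0,0],[-1,0,0,0.2,0,0,0],[-1,0,0,0,0,0,0]]'
python3 -m handwheel '[[-1,0,0,0.2,0,0,0],[-1,0,0,0.2,0,0,0],[-1,0,0,0.2,0,0,0],[-1,0,0,0,0,0,0],[-1,0,0,0,0,0,0]]';done | grep -E "pos|orient|^force"
python3 to.py .4803 .3154 .2794 -71
```

```text
tool_pos: [0.4801, 0.3152, 0.3208]
orientation: [180.0, -0.0, -70.9]
force: [-0.3, -0.2, -0.9]
tool_pos: [0.4801, 0.3151, 0.3009]
orientation: [180.0, -0.0, -70.9]
force: [-0.5, 0.8, -1.7]
tool_pos: [0.4803, 0.3153, 0.2864]
orientation: [-180.0, -0.0, -70.9]
force: [0.3, 0.4, -0.9]
t 37.7 pos [0.4803 0.3153 0.2864] rpy [-1.800e+02 -1.000e-02 -7.094e+01] open 0.0257 F [ 0.3  0.4 -0.9] pad 30.0
shift units [-0.   -0.    0.28] turn units [-0.   -0.    0.01] shift after turn [-0.   -0.    0.28]
```

```bash

python3 -m handwheel '[[-1,0,0,0.14,0,0,0],[-1,0,0,0.14,0,0,0],[-1,0,0,0,0,0,0],[-1,0,0,0,0,0,0],[-1,0,0,0,0,0,0]]'
python3 -m handwheel '[[-1,0,0,0,0,0,0],[-1,0,0,0,0,0,0],[-1,0,0,0,0,0,0],[-1,0,0,0,0,0,0],[-1,0,0,0,0,0,0]]'>/dev/null
python3 to.py .4803 .3154 .2794 -71
python3 - <<'E'
from h import *
ss=[snapshot("scene") for _ in range(4)];S=ss[0];im=np.mean([s["color"].astype(float) for s in ss],0)
for h in(.07,.08): print(h,proj(S,[.4803,.3154,h]).round(2))
for r in range(172,184): print(r,im[r,212:228].mean(1).astype(int).tolist(),(im[r,212:228,0]-im[r,212:228,2]).astype(int).tolist())
E
```

```text
clock: 38.33
tool_pos: [0.4802, 0.3153, 0.2795]
orientation: [-180.0, 0.0, -70.9]
force: [0.5, 0.8, -1.0]
opening: 0.0257
gripper_force: 30.0
t 38.95 pos [0.4802 0.3152 0.2794] rpy [180.     0.   -70.95] open 0.0256 F [-0.3 -1.2 -0.8] pad 30.0
shift units [-0.   -0.01  0.  ] turn units [0.   0.   0.01] shift after turn [-0.   -0.01  0.  ]
0.07 [[219.09 179.21]]
0.08 [[218.9  176.25]]
172 [173, 156, 123, 83, 72, 51, 38, 36, 38, 38, 59, 152, 217, 223, 222, 222] [4, 6, 6, 5, 3, 1, 0, -1, 0, -1, -1, -1, 1, 1, 2, 1]
173 [210, 201, 175, 97, 70, 47, 44, 43, 49, 43, 69, 160, 218, 223, 222, 223] [2, 3, 3, 1, -3, -2, -1, -1, -3, -2, -1, 0, 1, 0, 1, 1]
174 [186, 192, 210, 147, 84, 48, 48, 48, 51, 45, 74, 172, 215, 220, 221, 222] [2, 2, 2, 0, -3, -2, -3, -2, -2, -1, -1, 0, 1, 0, 0, 0]
175 [145, 155, 214, 195, 134, 70, 51, 50, 48, 46, 62, 136, 175, 189, 204, 218] [2, 1, 2, 1, 0, -1, -1, -1, 0, -3, -2, -1, -3, -7, -3, 0]
176 [138, 150, 214, 215, 188, 118, 75, 71, 69, 73, 58, 72, 93, 117, 144, 177] [-1, -1, 0, 0, -1, 0, 0, 0, -2, -14, -20, -17, -13, -20, -16, -6]
177 [156, 153, 189, 185, 171, 126, 
[... 279 characters left out ...]
92, 77, 85, 87, 81, 73, 80, 82, 71, 61, 60, 62] [-82, -82, -37, 49, 60, 42, 32, 26, 25, 40, 54, 54, 11, -36, -46, -41]
180 [91, 89, 87, 105, 80, 73, 79, 79, 78, 74, 82, 75, 68, 62, 60, 60] [-90, -84, -27, 59, 54, 50, 58, 59, 52, 45, 54, 31, -5, -41, -44, -36]
181 [78, 76, 74, 86, 74, 72, 72, 73, 72, 71, 73, 66, 60, 59, 58, 56] [-72, -66, -36, 15, 23, 27, 29, 35, 28, 9, 16, -10, -33, -42, -40, -37]
182 [59, 58, 58, 62, 62, 62, 61, 60, 57, 57, 58, 58, 55, 55, 55, 55] [-42, -32, -29, -31, -22, -15, -20, -18, -20, -27, -29, -36, -36, -34, -35, -34]
183 [55, 55, 55, 55, 56, 58, 55, 54, 53, 53, 55, 55, 54, 53, 55, 54] [-36, -29, -29, -36, -36, -35, -34, -33, -32, -33, -33, -33, -34, -34, -34, -34]
```

The shank is centred in the bronze ring, both at column ≈219.2. The orange ring shows at row ≈180, which is where a ring level with the top face should appear. Handing in.

```bash
python3 -c "
from plant import *
print(close_job())"
```

```text
the job is handed in; nothing more can be done
None
```

The job is handed in, though no verdict came back: the block is seated and released in the nest, and the gripper holds the probe upright and centred in the bore with the ring level with the top face, by my camera and pose readings, with no contact seen in the force readings.

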